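# Dial up the last tablet in a thumbwheel pill dispenser

## Task

Get the last tablet ready in the round pill dispenser on the nightstand: with a fingertip, flick the lobed edge of its one-way wheel in the thumb gap, anticlockwise as seen from above, click by click, until the one compartment that still holds a tablet has clicked home under the open slot in the clear cover. Stop exactly there: running on even one click too far is a failure. Fingertip touches only: do not lift, tip or shove the dispenser, and leave the other things on the nightstand where they are.

Things in the scene. Friction and masses are not known exactly. Their poses are not given: they have to be found in the camera images.
- dispenser: Round white plastic pill dispenser, loose on the glass top, 0.6 kg (it slides if pushed sideways with about 3 N). Origin at the centre of its underside, z up. Floor plate: disc of radius 69 mm, 6 mm thick; clear fixed cover: radius 49.5 mm, top at 38 mm. The lobed grey wheel between them turns about this z axis. Angles in these notes are about z, anticlockwise from the dispenser's +x.
- wheel_axis (a point): On the wheel's axis at its half height, 25 mm up; turns with it. The wheel fills heights 15 to 35.5 mm. Its edge: root radius 50 mm, eight finger lobes 12 mm wide with rounded ends at radius 62 mm. At rest in a click the lobes stand at 22.5, 67.5, 112.5, 157.5, 202.5, 247.5, 292.5 and 337.5 degrees of the dispenser; the gaps between (about 32 mm wide at the lobes) are centred on multiples of 45 degrees.
- thumb_gap (a point): Middle of the thumb gap, on the dispenser's -x axis (180 degrees; towards the robot within 0.5 rad), 56 mm from the axis, 25 mm up. From 100 to 260 degrees the wheel's edge is bare, open from outside and above down to the 6 mm floor plate: a fingertip can stand between two lobes and push one along. Elsewhere a guard wall, radius 65 to 69 mm, 37 mm high, hides the edge.
- wheel (a joint): Wheel angle in rad, growing anticlockwise from above; 0: tablet clicked home under the slot. A click is 0.785 (45 degrees). Starts 2, 3 or 4 clicks short, dropping into its click in the first half second. A ratchet allows anticlockwise only; under 1 N on a lobe drives it. Pushed about 40 degrees it snaps on to 45; let go sooner it springs back, also from up to 35 degrees past a click. No coasting.
- tablet (a point): The white tablet, 22 x 10 mm, lying in one of the wheel's eight compartments, 33 mm from the wheel's axis and 22 mm above the dispenser's underside, seen through the clear cover; it turns with the wheel. The other compartments are empty.
- slot (a point): Centre of the cover's wedge-shaped open slot with white lips: on the dispenser's +x axis, opposite the thumb gap, 33 mm from the axis, 38 mm up; fixed to the dispenser. The white hub cap beside it (radius 15 mm, top at 43 mm) carries an anticlockwise arrow.
- mug: White ceramic mug, 82 mm across, 95 mm tall, on the left. Origin at the centre of its underside. Leave it alone.
- flashlight: Orange flashlight with slide switch, lying, 152 mm long along its x axis, 41 mm thick, on the right. Origin underneath its middle. Leave it alone.
- lip_balm: Green lip balm tube, 18 mm in diameter, 69 mm tall, standing upright 100 to 130 mm left of the dispenser's centre, beside the guard wall. Origin at the centre of its underside. Leave it alone.
- binder_clip: Dark metal binder clip, about 45 x 32 mm, 18 mm tall, lying 115 to 145 mm right of the dispenser's centre. Origin underneath it. Leave it alone.
- phone: Black phone, 150 x 73 x 9 mm, lying flat on the near left. Origin at the centre of its underside. Leave it alone.
- glasses_case: Brown spectacle case, 158 x 62 x 40 mm, on the near right. Origin at the centre of its underside. Leave it alone.

How it is judged:
At the end, for the whole second after the job is handed in: The wheel rests within 0.12 rad of 0, the tablet's compartment clicked home under the slot; the dispenser stands flat within 30 mm of where it was, and every other thing is within 20 mm of where it was (value of joint wheel between -0.12 and 0.12 rad and velocity of joint wheel between -0.1 and 0.1 rad/s and angle between dispenser's own z axis and vertical below 0.05 rad and height (world z) of dispenser below 0.004 m and distance of dispenser from where it was at the start of the episode below 0.03 m and linear speed of dispenser below 0.01 m/s and distance of each of mug, flashlight, lip_balm, binder_clip, phone, glasses_case from where it was at the start of the episode below 0.02 m); the robot touches nothing.
It fails at once if the wheel is run on past the tablet's click towards the next (more than 0.7 rad beyond) (value of joint wheel above 0.7 rad).
It fails at once if the dispenser is lifted or tipped (height (world z) of dispenser above 0.008 m or angle between dispenser's own z axis and vertical above 0.12 rad).
It fails at once if the dispenser is shoved more than 30 mm (distance of dispenser from where it was at the start of the episode above 0.03 m).
It fails at once if another thing on the nightstand is moved more than 20 mm (distance of any of mug, flashlight, lip_balm, binder_clip, phone, glasses_case from where it was at the start of the episode above 0.02 m).
It also fails if it takes over 72 s, if anything falls off the work surface, if the arm or the gripper's body presses on something with over 40 N, if the wrist force passes 120 N, or if a joint passes its speed limit or range.

## Robot

A 6-joint arm with a two-finger parallel gripper is mounted at the origin on the work surface. World frame = base frame: x ahead of the robot, y to its left, z up, the work surface at z = 0. Lengths are in m, angles in rad, forces in N, time in s.
With the tool pointing down it reaches from about 0.25 to 0.775 m from the base axis. Payload 8.9 kg.
Tool frame: the origin (TCP) lies on the centre line of the jaws, within the pads' length; the fingertips stand 8 mm ahead of it and the grasp point (between the pads) lies 11 mm behind it; z points along the fingers, y is the line along which they close (so a half turn about z gives the same grasp; the last joint's range is limited). The gripper opens to 85 mm and grips with 20 to 120 N. Pads are 22 mm wide; open, the fingers measure 114 mm over their backs; the gripper's body (76 mm by 85 mm) begins 54 mm behind the grasp point. The pads swing forward as they close: fully open they stand 13 mm farther back than shut.
Start: joints at [0.973, 0.291, -0.153, 1.127, 0, 1.431], TCP at [0.233, 0.471, 0.219] pointing down, gripper open.
Joint ranges: [-2.52, 2.52], [-0.91, 1.74], [-1.3, 1.37], [-1.96, 2.02], [-1.52, 1.47], [-3.14, 3.14]. Speed limits (rad/s): [2.22, 2.22, 2.79, 3.14, 3.14, 3.14].

## Interface

Orientations are given as a rotation vector (axis times angle).
In Python, from plant import arm, eyes gives the robot as it stands.
- The arm moves only by the tool apply_moves, never from a script. Its argument "moves" is a list of rows, each a list of 3 entries, a list of its own where there are three numbers: the finger opening in cm, from 0 to 8.54, then the shift along the tool's x, y, z in cm, then the turn about the tool's z in degrees. A call has 1 to 20 rows; each row is the pose to reach, as a shift and turn from the pose commanded when the call began, along the tool's axes at that moment; what a row does not reach only later rows make up. A row lasts 1/12 s, in which the tool goes at most 41.7 mm and 7.16 degrees, less where a joint would pass 70% of its speed; a pose out of reach is approached as far as the arm can. A call with a gripper value outside its range is refused whole. The fingers move at their own pace and stop on an object; the grip force is fixed at half the most. Time passes only in rows, so rows that repeat a pose let the fingers close. It gives the time, the measured TCP pose, the force, the opening and the grip force at its end, in the units of the state.
- arm.sense(): the state, without advancing time (a new reading comes with each control period).
- eyes.capture(name): name is "scene" or "top"; returns a dict with "pixels" (480x640x3 uint8, blue, green, red), "fx", "fy", "cx", "cy" (pixels), "world_from_camera" (4x4, takes a point from camera to world coordinates). Camera axes: x right, y up, looking along -z (the intrinsics and any distortion apply to the point x, -y, -z); pixel columns grow to the right and rows downward; lengths in m; the calibration is good to about 2 mm. A picture is of the moment at which its call begins. There is no depth.
- arm.sign_off(): hands the job in; it is judged then, once.
The state is a dict: "time_s": time; "qpos": joint angles; "dq": joint speeds; "joint_torque": joint torques, N m; "tool_pos": TCP position; "tcp_rot": TCP orientation; "contact_force": force on the tool from outside, world axes, zero at the start; "ft_torque": the same for the moment, N m; "finger_gap": finger opening in m; "grasp_force": force on a finger pad.
Only numpy, scipy, OpenCV 4.12 (cv2) and the standard library are available. Lean on these libraries where they do the work, as an engineer would, in place of code of your own. Each camera call takes 0.05 s, during which the arm holds its last target. There are 200 camera calls.

## Working session

There is one attempt and no reset: what is moved stays moved. The work goes in short steps, Python scripts to look and compute and a tool call to move; the robot and the scene stay as the last step left them, time stands still between calls to the robot, and variables do not carry over. Pictures are saved under pics/ and viewed, at most 12 in all, crops included, and the job is handed in when it is done.

Besides the shell and the picture viewer there is one more tool, called after "Request:" in YAML: its name, and indented under it one key for each argument. apply_moves: Moves the arm, as the interface text tells. Its arguments: {"type":"object","properties":{"moves":{"type":"array"}},"required":["moves"]}

```bash
mkdir -p pics; ls; cat > h.py <<'E'
import numpy as np, cv2
from plant import arm, eyes
def ray(c,u,v):
    # no distortion assumed
    d=np.array([(u-c["cx"])/c["fx"],-(v-c["cy"])/c["fy"],-1.0]); T=np.array(c["world_from_camera"])
    return T[:3,3],T[:3,:3]@d
def onz(c,u,v,z):
    o,d=ray(c,u,v); return o+d*(z-o[2])/d[2]
def proj(c,p):
    T=np.linalg.inv(np.array(c["world_from_camera"])); q=T[:3,:3]@np.array(p)+T[:3,3]
    return c["cx"]-c["fx"]*q[0]/q[2], c["cy"]+c["fy"]*q[1]/q[2]
E
python3 - <<'E'
from h import *
for n in ("top","scene"):
    c=eyes.capture(n); cv2.imwrite(f"pics/{n}0.png",c["pixels"])
    print(n,{k:(v if k!="pixels" else 0) for k,v in c.items()})
print(arm.sense())
E
```

```text
pics
top {'pixels': 0, 'fx': 594.21524193392, 'fy': 594.21524193392, 'cx': 322.1036556867852, 'cy': 237.25687887212072, 'world_from_camera': array([[ 0.02063357,  0.99303196, -0.11602492,  0.38104877],
       [-0.99978539,  0.02027906, -0.00423519, -0.00749253],
       [-0.00185281,  0.11608741,  0.99323727,  1.32900169],
       [ 0.        ,  0.        ,  0.        ,  1.        ]])}
scene {'pixels': 0, 'fx': 599.7676760400409, 'fy': 599.7676760400409, 'cx': 323.384386497577, 'cy': 236.26038865784224, 'world_from_camera': array([[-0.19164019, -0.59929993,  0.77724747,  1.40440337],
       [ 0.98129254, -0.10214219,  0.16319292,  0.17558768],
       [-0.01841175,  0.79398146,  0.6076631 ,  0.73064113],
       [ 0.        ,  0.        ,  0.        ,  1.        ]])}
{'time_s': 0.1, 'qpos': array([ 9.72729272e-01,  2.91218122e-01, -1.54031986e-01,  1.12671997e+00,
       -2.79604398e-05,  1.43152114e+00]), 'dq': array([ 0.00046273,  0.00011235,  0.00205991, -0.00130014, -0.00170055,
       -0.00128445]), 'joint_torque': array([ 1.57077357e-03, -5.37978852e+01,  3.31919038e+01,  9.33267380e-03,
       -1.58228995e-04, -1.17298418e-05]), 'tool_pos': array([0.23226602, 0.47037208, 0.21849982]), 'tcp_rot': array([-7.14274234e-01, -3.05890830e+00,  1.73545283e-03]), 'contact_force': array([ 0.13391923, -0.40084939, -0.5378584 ]), 'ft_torque': array([-0.00418997, -0.00881307,  0.01476859]), 'grasp_force': 0.0, 'finger_gap': 0.08514918603035457}
```

View pics/top0.png

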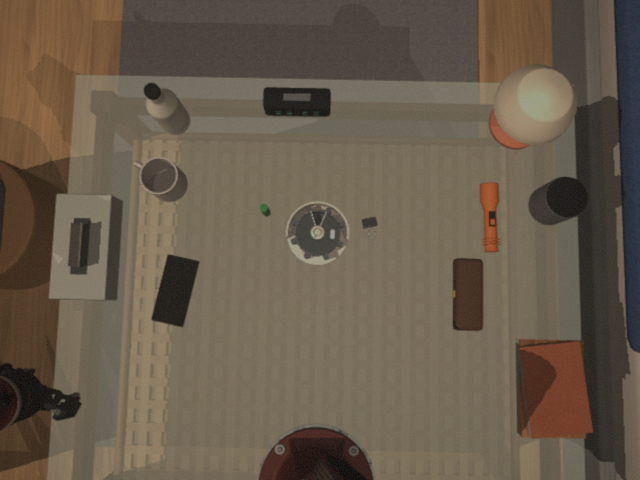

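View pics/scene0.png

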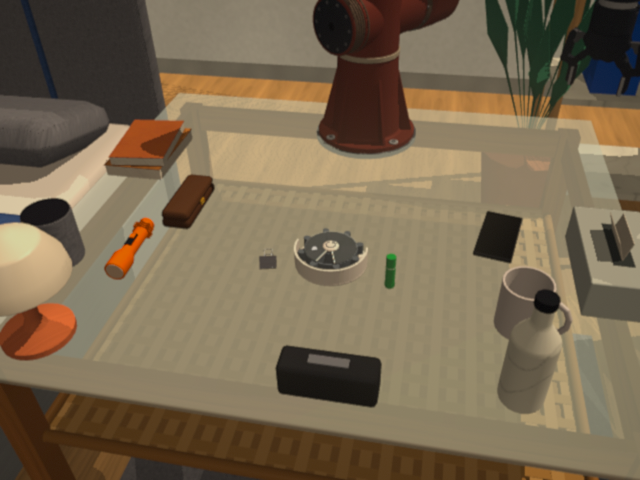

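The top view shows the dispenser at about (318,233), with the slot lips at the top around (318,215). The lip balm is at (265,210), the clip at (369,223), and the gripper at the lower left. I'll zoom in after a short settle.

Request:
apply_moves:
  moves:
    - [0,[0,0,0],0]
    - [0,[0,0,0],0]
    - [0,[0,0,0],0]
    - [0,[0,0,0],0]
    - [0,[0,0,0],0]
    - [0,[0,0,0],0]
    - [0,[0,0,0],0]
    - [0,[0,0,0],0]

```text
time_s: 0.77
tool_pos: [0.2325, 0.4707, 0.2191]
tcp_rot: [0.714, 3.059, 0.0]
contact_force: [-0.4, -0.0, 0.1]
finger_gap: 0.0001
grasp_force: 0.0
```

```bash
python3 - <<'E'
from h import *
c=eyes.capture("top"); s=eyes.capture("scene")
a=cv2.resize(c["pixels"][193:273,278:358],(480,480),interpolation=cv2.INTER_CUBIC)
b=cv2.resize(s["pixels"][220:290,285:375],(309*2-309,480) if 0 else (617,480),interpolation=cv2.INTER_CUBIC)[:, :]
cv2.imwrite("pics/a1.png",cv2.resize(a,(590,590))); cv2.imwrite("pics/b1.png",b)
np.savez("cams.npz",t=c["pixels"],s=s["pixels"])
E
```

```text
(no output)
```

View pics/a1.png

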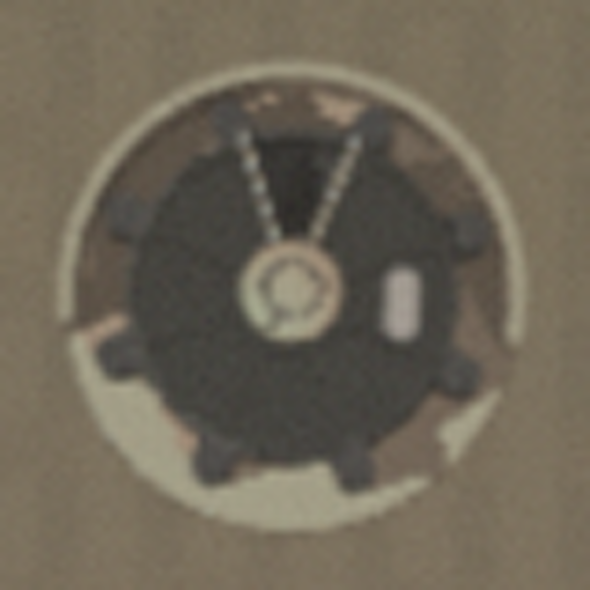

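View pics/b1.png

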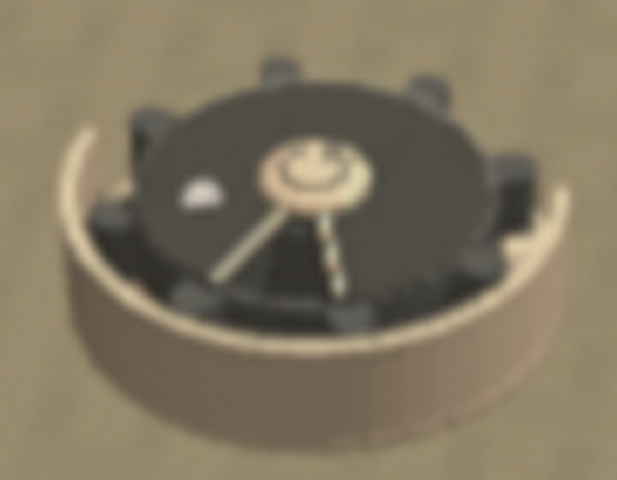

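The top crop shows the slot pointing up, i.e. robot +x, and the hub at (291,290). The tablet is at (402,302), about 90° clockwise of the slot, which looks like 2 clicks short. The thumb gap faces the robot at the bottom. The scene crop agrees, with the tablet at (202,193) and the hub at (317,175). Next I'll measure.

```bash
cat > meas.py <<'E'
from h import *
def blobs(img,mask,lo):
    n,l,st,ce=cv2.connectedComponentsWithStats(mask.astype(np.uint8)); return [(tuple(ce[i].round(2)),int(st[i,4])) for i in range(1,n) if st[i,4]>=lo]
def wheel(c,ctr,zt=.0355):
    """8th harmonic of grey-dark on ring r 54..61 mm at lobe-top height, world angles"""
    hsv=cv2.cvtColor(c["pixels"],cv2.COLOR_BGR2HSV).astype(np.float32)
    g=((hsv[...,1]<60)&(hsv[...,2]<110)).astype(np.float32)
    th=np.radians(np.arange(0,360,1.)); acc=0
    for r in np.arange(.054,.0615,.001):
        uv=np.array([proj(c,[ctr[0]+r*np.cos(t),ctr[1]+r*np.sin(t),zt]) for t in th],np.float32)
        acc=acc+cv2.remap(g,uv[:,0].reshape(1,-1).copy(),uv[:,1].reshape(1,-1).copy(),cv2.INTER_LINEAR)[0]
    return th,acc
E
python3 - <<'E'
from meas import *
T=eyes.capture("top");S=eyes.capture("scene")
def tri(a,b):
    o1,d1=ray(T,*a);o2,d2=ray(S,*b);A=np.stack([d1,-d2],1);k=np.linalg.lstsq(A,o2-o1,rcond=None)[0]
    p,q=o1+d1*k[0],o2+d2*k[1];return (p+q)/2,np.linalg.norm(p-q)
ca=lambda x,y:(278+(x+.5)/7.375-.5,193+(y+.5)/7.375-.5)
cb=lambda x,y:(285+(x+.5)/6.856-.5,220+(y+.5)/6.857-.5)
print("hub",tri(ca(291,290),cb(317,172)),"tab",tri(ca(402,302),cb(202,193)))
L=np.array([onz(T,*ca(*p),.0355) for p in [(232,118),(373,128),(468,228),(460,372),(354,470),(212,462),(120,357),(130,215)]])
m=L.mean(0);d=L-m;print("lobe ctr",m,np.hypot(d[:,0],d[:,1]).round(4),np.degrees(np.arctan2(d[:,1],d[:,0])).round(1))
for z,p in ((.043,ca(291,290)),):print("hub z43",onz(T,*p,z))
tb=onz(T,*ca(402,302),.022);print("tab",tb,np.degrees(np.arctan2(*(tb-m)[1::-1])),np.hypot(*(tb-m)[:2]))
# scene lobes
LS=np.array([onz(S,*cb(*p),.0355) for p in [(281,65),(430,85),(517,160),(486,255),(350,308),(195,290),(108,210),(150,115)]])
ms=LS.mean(0);print("scene ctr",ms)
for n,c,k in (("top",T,m),("scene",S,ms)):
    th,a=wheel(c,k);print(n,"lobe mod45",np.degrees(np.angle(np.sum(a*np.exp(8j*th))))/8,a.max())
# outer wall top ellipse -> lips dir
for q in [(243,135),(356,140),(278,235),(317,238)]: 
    w=onz(T,*ca(*q),.038);print("lip",np.degrees(np.arctan2(*(w-m)[1::-1])).round(1))
print(arm.sense()["tcp_rot"])
E
```

```text
hub (array([0.54333497, 0.00895672, 0.03958382]), np.float64(0.0008074540640697544)) tab (array([ 0.54195086, -0.02389319,  0.02678948]), np.float64(0.00022507104273143338))
lobe ctr [0.54280478 0.00860513 0.0355    ] [0.0559 0.0551 0.0555 0.0547 0.0557 0.0558 0.055  0.0542] [  20.5  -24.3  -68.2 -114.3 -160.   155.6  111.5   65.4]
hub z43 [0.54283097 0.00930895 0.043     ]
tab [ 0.5425199 -0.0238428  0.022    ] -90.5030244508051 0.03244917596989333
scene ctr [0.54344593 0.00784751 0.0355    ]
top lobe mod45 20.168099093019862 8.0
scene lobe mod45 20.265818113918826 8.0
lip 18.9
lip -20.9
lip 16.3
lip -22.0
[7.14399149e-01 3.05923934e+00 6.34408326e-05]
```

Both views put the axis at about (0.543, 0.0085) with a yaw of about -2°. The tablet is at -88° in the dispenser frame, so it needs exactly 2 clicks. I'll hover near the gap with closed fingers, pads across the tangent.

Request:
apply_moves:
  moves:
    - [0,[-4,-2.7,0.9],6.6]
    - [0,[-8,-5.4,1.9],13.2]
    - [0,[-12,-8.1,2.9],19.8]
    - [0,[-16,-10.8,3.9],26.4]
    - [0,[-20,-13.5,4.9],33]
    - [0,[-24,-16.2,5.9],39.6]
    - [0,[-28,-18.9,6.9],46.2]
    - [0,[-32,-21.6,7.9],52.8]
    - [0,[-36,-24.3,8.9],59.4]
    - [0,[-39.2,-26.9,9.9],65.8]
    - [0,[-39.2,-26.9,9.9],65.8]
    - [0,[-39.2,-26.9,9.9],65.8]
    - [0,[-39.2,-26.9,9.9],65.8]
    - [0,[-39.2,-26.9,9.9],65.8]
    - [0,[-39.2,-26.9,9.9],65.8]
    - [0,[-39.2,-26.9,9.9],65.8]
    - [0,[-39.2,-26.9,9.9],65.8]
    - [0,[-39.2,-26.9,9.9],65.8]

```text
time_s: 2.47
tool_pos: [0.4647, 0.0568, 0.1203]
tcp_rot: [2.26, 2.182, 0.001]
contact_force: [-0.9, 0.1, 0.2]
finger_gap: -0.0001
grasp_force: 0.0
```

```bash
python3 - <<'E'
from h import *
from scipy.spatial.transform import Rotation as R
s=arm.sense(); print(s["time_s"],s["tool_pos"],R.from_rotvec(s["tcp_rot"]).as_matrix().round(3),s["qpos"].round(2))
S=eyes.capture("scene");T=eyes.capture("top")
p=s["tool_pos"];print([proj(S,p-[0,0,d]) for d in (0,.008,.021)],proj(T,p-[0,0,.008]))
a=cv2.resize(S["pixels"][150:300,270:430],(640,600),interpolation=cv2.INTER_CUBIC)
cv2.imwrite("pics/c1.png",a)
E
```

```text
2.4667 [0.46465387 0.05680461 0.12029592] [[ 0.035  0.999  0.   ]
 [ 0.999 -0.035  0.   ]
 [ 0.     0.    -1.   ]] [-0.03  0.27 -0.46  0.84  0.    1.57]
[(np.float64(363.39988595950547), np.float64(187.70801865176026)), (np.float64(363.30554491674485), np.float64(191.3024127007689)), (np.float64(363.15396669813856), np.float64(197.07754334353814))] (np.float64(292.6945520214119), np.float64(265.01462469994084))
```

View pics/c1.png

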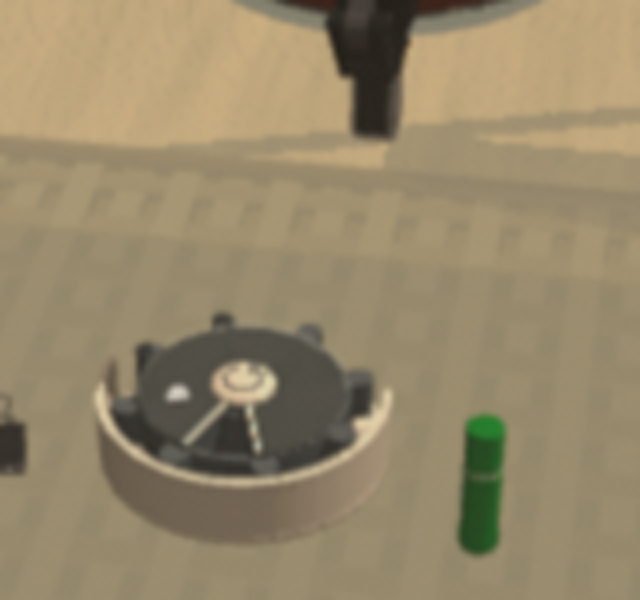

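The scene crop shows the closed fingers with the tip's bottom edge at crop (375,137), about 12 mm wide on each side of the centre. The tip height doesn't quite match the notes, so I'll lower beside the dispenser and measure it again.

Request:
apply_moves:
  moves:
    - [0,[0,0,2],0]
    - [0,[0,0,4],0]
    - [0,[0,0,6],0]
    - [0,[0,0,7.5],0]
    - [0,[0,0,8.5],0]
    - [0,[0,0,9],0]
    - [0,[0,0,9],0]
    - [0,[0,0,9],0]
    - [0,[0,0,9],0]

```text
time_s: 3.32
tool_pos: [0.4654, 0.056, 0.0307]
tcp_rot: [2.261, 2.18, 0.001]
contact_force: [0.8, -0.4, 1.2]
finger_gap: 0.0002
grasp_force: 0.0
```

```bash
python3 - <<'E'
from h import *
s=arm.sense(); S=eyes.capture("scene");T=eyes.capture("top")
p=s["tool_pos"];print(p,[np.round((np.array(proj(S,p+[.014,0,-d]))-[270,150])*4) for d in (0,.008,.021)])
print([np.round((np.array(proj(T,p+[e,0,-.008]))-[262,193])*6) for e in (0,.014)])
a=cv2.resize(S["pixels"][150:300,270:430],(640,600),interpolation=cv2.INTER_CUBIC)
b=cv2.resize(T["pixels"][193:293,262:362],(600,600),interpolation=cv2.INTER_CUBIC)
cv2.imwrite("pics/d1.png",cv2.resize(np.hstack([a,b]),(800,387)))
E
```

```text
[0.46541189 0.05599798 0.03070618] [array([364., 323.]), array([363., 336.]), array([363., 357.])]
[array([199., 447.]), array([200., 409.])]
```

View pics/d1.png

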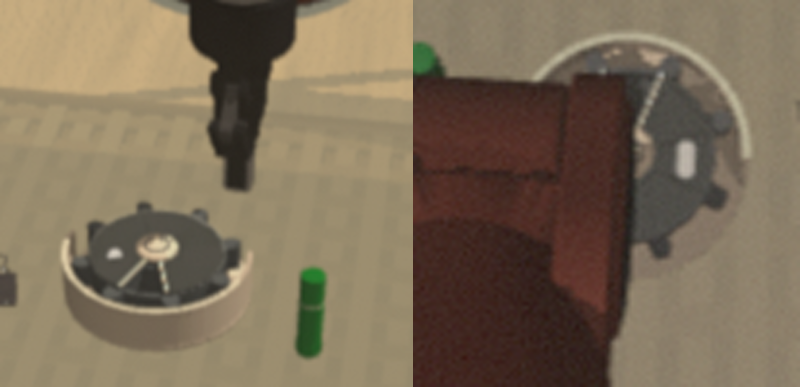

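The left panel (scene) shows the tip bottom at composite (237,190), a few mm above where the notes put it. The right panel (top) shows the arm covering the gap, with the tablet still visible. I'll go a bit lower so that either reading works, then ease in radially.

Request:
apply_moves:
  moves:
    - [0,[0,0,0.5],0]
    - [0,[0,0,1.0],0]
    - [0,[0,0,1.3],0]
    - [0,[0,0,1.3],0]
    - [0,[0,0.3,1.3],0]
    - [0,[0,0.6,1.3],0]
    - [0,[0,0.9,1.3],0]
    - [0,[0,1.2,1.3],0]
    - [0,[0,1.2,1.3],0]
    - [0,[0,1.2,1.3],0]

```text
time_s: 4.25
tool_pos: [0.4771, 0.0555, 0.017]
tcp_rot: [2.261, 2.18, 0.0]
contact_force: [0.2, 0.8, 0.6]
finger_gap: -0.0001
grasp_force: 0.0
```

Request:
apply_moves:
  moves:
    - [0,[-0.4,0,0],0]
    - [0,[-0.8,0,0],0]
    - [0,[-1.1,0,0],0]
    - [0,[-1.4,0,0],0]
    - [0,[-1.7,0,0],0]
    - [0,[-2.0,0,0],0]
    - [0,[-2.3,0,0],0]
    - [0,[-2.5,0,0],0]
    - [0,[-2.5,0,0],0]

```text
time_s: 5.0
tool_pos: [0.4759, 0.0301, 0.017]
tcp_rot: [2.262, 2.18, -0.0]
contact_force: [0.4, -0.2, -0.2]
finger_gap: 0.0001
grasp_force: 0.0
```

```bash
cat > tab.py <<'E'
from meas import *
def white(c,sel,lo=6):
    hsv=cv2.cvtColor(c["pixels"],cv2.COLOR_BGR2HSV).astype(int)
    return None
def tab(tag):
    s=arm.sense(); T=eyes.capture("top"); S=eyes.capture("scene")
    ctr=np.array([.543,.0085])
    for n,c in (("top",T),("scene",S)):
        th=np.radians(np.arange(-180,180,2.)); g=c["pixels"].astype(np.float32); rows=[]
        for r in np.arange(.027,.0391,.002):
            uv=np.array([proj(c,[ctr[0]+r*np.cos(t),ctr[1]+r*np.sin(t),.024]) for t in th],np.float32)
            q=cv2.remap(g,uv[:,:1].T.copy(),uv[:,1:].T.copy(),cv2.INTER_LINEAR)[0]
            rows.append(q)
        m=np.mean(rows,0); sc=np.where((np.abs(np.degrees(th)+45)<85),m[:,0],0)  # blue: tablet is pinkish white
        i=sc.argmax(); sel=(sc>0.6*sc.max())&(np.abs(th-th[i])<.6)
        print(n,"tablet disp angle",round(float(np.degrees((th*sc*sel).sum()/(sc*sel).sum())+2.1),1),"peak",sc.max().round())
    # dispenser position: scene hub (bright cap)
    for n,c in (("scene",S),("top",T)):
        u,v=map(int,proj(c,[.543,.0085,.043])); w=c["pixels"][v-12:v+12,u-12:u+12].min(2)
        print(n,"hub offset px",[ (b[0][0]-12,b[0][1]-12,b[1]) for b in blobs(None,w>85,15)])
    print(s["time_s"],s["tool_pos"].round(4),s["contact_force"].round(1))
    cv2.imwrite(f"pics/{tag}.png",cv2.resize(np.hstack([cv2.resize(S["pixels"][205:295,275:395],(400,300),interpolation=cv2.INTER_CUBIC),cv2.resize(T["pixels"][188:278,268:388],(400,300),interpolation=cv2.INTER_CUBIC)]),(800,300)))
E
python3 -c "
from tab import *
tab('e1')"
```

```text
top tablet disp angle 19.2 peak 41.0
scene tablet disp angle -94.9 peak 149.0
scene hub offset px [(np.float64(6.52), np.float64(-11.52), 21), (np.float64(-0.019999999999999574), np.float64(3.41), 188)]
top hub offset px []
5.0 [0.4759 0.0301 0.017 ] [ 0.4 -0.2 -0.2]
```

View pics/e1.png

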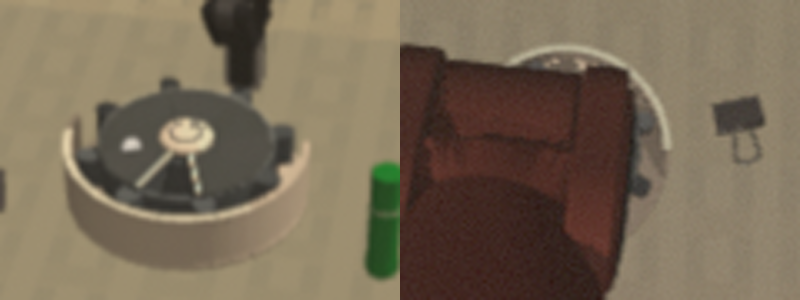

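The wheel has not turned. The tip bottom at (243,90) sits just behind the lobe at (240,97). I'll work out whether the finger is too high or too far out.

```bash
python3 - <<'E'
from h import *
S=eyes.capture("scene"); p=arm.sense()["tool_pos"]
g=cv2.cvtColor(S["pixels"],cv2.COLOR_BGR2GRAY); print(g[218:244,340:356])
for row in (231,232,233):
    o,d=ray(S,348,row)
    print(row,[(x,((o+d*(x-o[0])/d[0])[2]*1000).round(1)) for x in (.466,.476,.490)])
print("lobe tip top row", proj(S,[.543-.0567+.0,.0085+.0235,.0355]), "lobe end low", proj(S,[.543-.0567,.0085+.0235,.015]))
E
```

```text
[[ 78  74  68  50  38  38  38  38  37  36  37  45  60  80 106 133]
 [119 113  96  65  41  37  37  37  37  37  39  50  70  85 106 133]
 [137 131 107  71  43  37  38  38  37  38  41  56  73  87 106 133]
 [140 133 108  72  43  37  38  38  37  38  43  59  77  88 106 133]
 [140 133 108  71  43  36  37  37  38  37  44  60  77  86 105 134]
 [139 134 107  72  44  37  38  38  37  37  44  61  77  84 102 134]
 [141 134 108  71  44  37  39  38  38  38  44  60  79  86 101 134]
 [140 133 107  72  43  37  37  37  39  37  43  60  80  90 105 135]
 [138 132 107  71  44  38  39  38  38  38  44  61  81  93 110 137]
 [138 131 108  72  43  36  37  37  36  39  44  60  81  96 114 137]
 [138 133 108  71  43  37  37  38  37  38  43  61  80 100 123 138]
 [139 134 111  76  50  41  40  38  38  38  44  63  83 107 133 142]
 [140 138 122  97  70  53  46  43  43  47  57  71  88 115 137 143]
 [141 143 140 124  93  66  55  54  59  66  78  89 102 125 139 143]
 [128 137 141 132 105  79  69  69  77  83  96 114 123 134 141 143]
 [101 110 118 119 107  99  92  87  83  85 104 131 138 139 143 144]
 [ 83  85  89  93  96 101 10
[... 356 characters left out ...]
  94 119 140 144]
 [ 79  79  78  79  78  79  79  79  79  78  77  77  81  98 126 141]
 [ 78  78  78  78  77  78  79  80  79  79  78  78  78  86 107 127]
 [ 77  77  78  78  78  79  80  80  79  79  79  78  78  78  89 108]
 [ 76  77  78  78  79  79  79  79  79  79  78  78  77  77  80  92]]
231 [(0.466, np.float64(16.5)), (0.476, np.float64(24.1)), (0.49, np.float64(34.8))]
232 [(0.466, np.float64(14.1)), (0.476, np.float64(21.7)), (0.49, np.float64(32.4))]
233 [(0.466, np.float64(11.6)), (0.476, np.float64(19.2)), (0.49, np.float64(30.0))]
lobe tip top row (np.float64(348.13304952305486), np.float64(229.55810929374636)) lobe end low (np.float64(348.06314595837677), np.float64(237.9596161083978))
```

The tip seems thinner than 29 mm, so the finger passed outside the lobe without touching it. I'll go back, move 7 mm deeper and try a partial push.

Request:
apply_moves:
  moves:
    - [0,[0.5,-0.2,0],0]
    - [0,[1.0,-0.2,0],0]
    - [0,[1.5,-0.2,0],0]
    - [0,[2.0,0,0],0]
    - [0,[2.5,0.3,0],0]
    - [0,[2.5,0.7,0],0]
    - [0,[2.5,0.7,0],0]
    - [0,[2.0,0.7,0],0]
    - [0,[1.6,0.7,0],0]
    - [0,[1.2,0.7,0],0]
    - [0,[0.9,0.7,0],0]
    - [0,[0.6,0.7,0],0]
    - [0,[0.3,0.7,0],0]
    - [0,[0,0.7,0],0]
    - [0,[0,0.7,0],0]

```text
time_s: 6.4
tool_pos: [0.482, 0.0295, 0.0167]
tcp_rot: [-2.262, -2.179, 0.002]
contact_force: [-4.1, 1.1, -1.2]
finger_gap: -0.0002
grasp_force: 1.5
```

```bash
python3 -c "
from tab import *
tab('e2')"
```

```text
top tablet disp angle 16.7 peak 42.0
scene tablet disp angle -70.3 peak 146.0
scene hub offset px [(np.float64(-3.1899999999999995), np.float64(-11.39), 36), (np.float64(-0.41000000000000014), np.float64(3.960000000000001), 172)]
top hub offset px []
6.4 [0.482  0.0295 0.0167] [-4.1  1.1 -1.2]
```

View pics/e2.png

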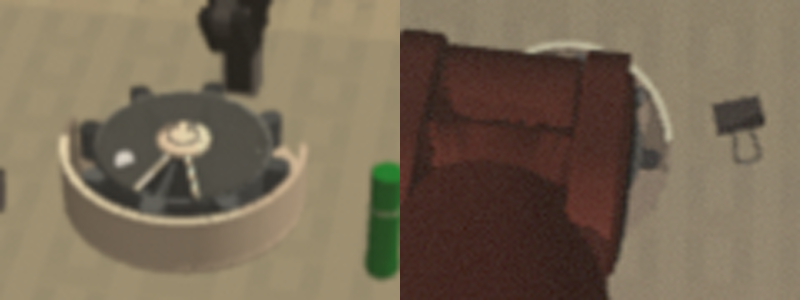

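The wheel has turned by about 25°, with the tablet now at (123,157), but the finger is pressing on the root at about 4 N. I'll back off 3 mm radially and finish this click.

Request:
apply_moves:
  moves:
    - [0,[0,-0.15,0],0]
    - [0,[0,-0.3,0],0]
    - [0,[-0.3,-0.3,0],0]
    - [0,[-0.6,-0.3,0],0]
    - [0,[-0.9,-0.3,0],0]
    - [0,[-1.2,-0.3,0],0]
    - [0,[-1.5,-0.3,0],0]
    - [0,[-1.8,-0.3,0],0]
    - [0,[-2.0,-0.3,0],0]
    - [0,[-2.2,-0.3,0],0]
    - [0,[-2.2,-0.3,0],0]

```text
time_s: 7.42
tool_pos: [0.4793, 0.0079, 0.017]
tcp_rot: [2.262, 2.18, 0.0]
contact_force: [-0.0, 0.5, 0.7]
finger_gap: -0.0
grasp_force: 0.1
```

```bash
python3 -c "
from tab import *
tab('e3')"
```

```text
top tablet disp angle 12.4 peak 43.0
scene tablet disp angle -51.3 peak 138.0
scene hub offset px [(np.float64(-7.74), np.float64(-11.0), 31), (np.float64(8.0), np.float64(-10.72), 18), (np.float64(-0.6300000000000008), np.float64(3.880000000000001), 175)]
top hub offset px []
7.4167 [0.4793 0.0079 0.017 ] [-0.   0.5  0.7]
```

Request:
apply_moves:
  moves:
    - [0,[0,-0.4,0],0]
    - [0,[0,-0.8,0],0]
    - [0,[0,-1.4,0],0]
    - [0,[1,-1.6,0],0]
    - [0,[2,-1.6,0],0]
    - [0,[3,-1.6,0],0]
    - [0,[4,-1.6,0],0]
    - [0,[4.9,-1.6,0],0]
    - [0,[4.9,-1.6,0],0]
    - [0,[4.9,-1.6,0],0]

```text
time_s: 8.35
tool_pos: [0.465, 0.0586, 0.017]
tcp_rot: [2.26, 2.182, -0.0]
contact_force: [-0.3, -0.3, -0.9]
finger_gap: -0.0001
grasp_force: 0.0
```

```bash
python3 -c "
from tab import *
tab('e4')
c=eyes.capture('scene');th,a=wheel(c,[.544,.008]);print(np.degrees(np.angle(np.sum(a*np.exp(8j*th))))/8)"
```

```text
top tablet disp angle -78.9 peak 139.0
scene tablet disp angle -84.9 peak 148.0
scene hub offset px [(np.float64(4.059999999999999), np.float64(-11.33), 36), (np.float64(-0.5800000000000001), np.float64(4.440000000000001), 158)]
top hub offset px [(np.float64(3.5299999999999994), np.float64(-1.9299999999999997), 92)]
8.35 [0.465  0.0586 0.017 ] [-0.3 -0.3 -0.9]
-13.826667360368655
```

View pics/e4.png

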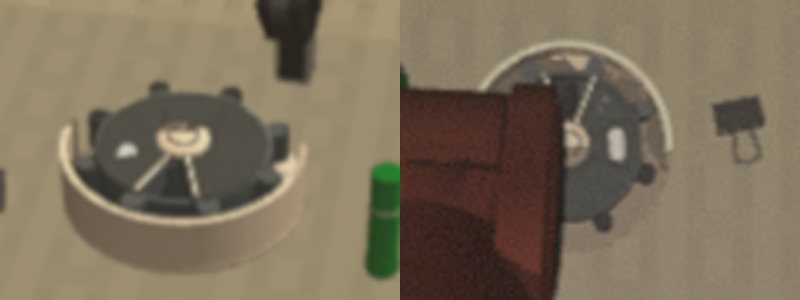

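The wheel sprang back because the click wasn't quite completed. The tablet is at (125,150) in the scene and (617,143) in the top view, and the dispenser is nearly unmoved. I'll wait a moment and measure again.

Request:
apply_moves:
  moves:
    - [0,[0,-0.3,0],0]
    - [0,[0,-0.3,0],0]
    - [0,[0,-0.3,0],0]
    - [0,[0,-0.3,0],0]
    - [0,[0,-0.3,0],0]
    - [0,[0,-0.3,0],0]

```text
time_s: 9.0
tool_pos: [0.462, 0.058, 0.017]
tcp_rot: [2.262, 2.18, 0.0]
contact_force: [-0.4, -0.2, 0.3]
finger_gap: 0.0002
grasp_force: 0.0
```

```bash
cat > w.py <<'E'
from tab import *
tab('e5')
c=eyes.capture('scene');t=eyes.capture('top')
for ctr in ([.543,.0085],[.5445,.0075]):
  for n,c0 in (('s',c),('t',t)):
    th,a=wheel(c0,ctr);print(n,np.round(np.degrees(np.angle(np.sum(a*np.exp(8j*th))))/8,1),end=' ')
# outer wall outline -> dispenser centre, top view: ray from guard-wall far edge
for n,c0,k in (('t',t,0),('s',c,1)):
    w=c0['pixels'].min(2); u,v=map(int,np.round(proj(c0,[.543,.0085,.043])));r=14
    bl=blobs(None,w[v-r:v+r,u-r:u+r]>85,15); print(n,[(onz(c0,b[0][0]+u-r,b[0][1]+v-r,.043)[:2].round(4),b[1]) for b in bl])
E
python3 w.py
```

```text
top tablet disp angle -84.8 peak 140.0
scene tablet disp angle -89.0 peak 146.0
scene hub offset px [(np.float64(5.350000000000001), np.float64(-11.21), 34), (np.float64(-0.5500000000000007), np.float64(4.280000000000001), 163)]
top hub offset px [(np.float64(3.8200000000000003), np.float64(-2.130000000000001), 87)]
9.0 [0.462 0.058 0.017] [-0.4 -0.2  0.3]
s -12.2 t 22.1 s -19.1 t 21.2 t [(array([0.5503, 0.0011]), 89)]
s [(array([ 0.5105, -0.0204]), 28), (array([0.5037, 0.0111]), 77), (array([0.5577, 0.0081]), 177)]
```

The wheel is springing back slowly. I'll push again, about 6 mm further, and hold there.

Request:
apply_moves:
  moves:
    - [0,[0,0.6,0],0]
    - [0,[0,1.3,0],0]
    - [0,[-0.2,2.0,0],0]
    - [0,[-0.5,2.0,0],0]
    - [0,[-0.9,2.0,0],0]
    - [0,[-1.3,2.0,0],0]
    - [0,[-1.7,2.0,0],0]
    - [0,[-2.1,2.0,0],0]
    - [0,[-2.5,2.0,0],0]
    - [0,[-2.9,2.0,0],0]
    - [0,[-3.3,2.0,0],0]
    - [0,[-3.7,2.0,0],0]
    - [0,[-4.1,2.0,0],0]
    - [0,[-4.5,2.0,0],0]
    - [0,[-4.9,2.0,0],0]
    - [0,[-5.2,2.0,0],0]
    - [0,[-5.5,2.0,0],0]
    - [0,[-5.5,2.0,0],0]
    - [0,[-5.5,2.0,0],0]

```text
time_s: 10.78
tool_pos: [0.4799, 0.0022, 0.017]
tcp_rot: [-2.262, -2.18, -0.0]
contact_force: [0.6, -0.4, 0.1]
finger_gap: 0.0002
grasp_force: 0.0
```

```bash
python3 w.py
```

```text
top tablet disp angle -40.8 peak 42.0
scene tablet disp angle -89.0 peak 149.0
scene hub offset px [(np.float64(5.5), np.float64(-11.06), 34), (np.float64(-0.8200000000000003), np.float64(3.92), 178)]
top hub offset px []
10.7833 [0.4799 0.0022 0.017 ] [ 0.6 -0.4  0.1]
s -7.0 t -19.1 s -18.2 t -19.7 t []
s [(array([ 0.5108, -0.0204]), 29), (array([0.5055, 0.0147]), 63), (array([0.5566, 0.0076]), 189)]
```

The finger slipped past the lobe because it was too shallow at the start. I'll step aside for a clear top view, then push along an arc, turning the tool with it.

Request:
apply_moves:
  moves:
    - [0,[0,-1,0],0]
    - [0,[0,-2,0],0]
    - [0,[2,-3,-1],0]
    - [0,[5,-3,-2],0]
    - [0,[8,-3,-2],0]
    - [0,[11,-3,-2],0]
    - [0,[13,-3,-2],0]
    - [0,[13,-3,-2],0]
    - [0,[13,-3,-2],0]
    - [0,[13,-3,-2],0]

```text
time_s: 11.82
tool_pos: [0.4544, 0.1331, 0.0369]
tcp_rot: [2.261, 2.181, -0.001]
contact_force: [-0.9, -0.3, 0.5]
finger_gap: 0.0
grasp_force: 0.0
```

```bash
python3 w.py; python3 - <<'E'
from h import *
c=eyes.capture("top")
cv2.imwrite("pics/f1.png",cv2.resize(c["pixels"][193:273,278:358],(590,590),interpolation=cv2.INTER_CUBIC))
E
```

```text
top tablet disp angle -84.9 peak 139.0
scene tablet disp angle -89.0 peak 149.0
scene hub offset px [(np.float64(5.370000000000001), np.float64(-11.17), 35), (np.float64(-0.6400000000000006), np.float64(3.9000000000000004), 180)]
top hub offset px [(np.float64(0.4399999999999995), np.float64(-1.5999999999999996), 185)]
11.8167 [0.4544 0.1331 0.0369] [-0.9 -0.3  0.5]
s -13.2 t 21.2 s -19.5 t 20.9 t [(array([0.5489, 0.0084]), 188)]
s [(array([ 0.5108, -0.0204]), 29), (array([0.5037, 0.0111]), 78), (array([0.5566, 0.0079]), 191)]
```

View pics/f1.png

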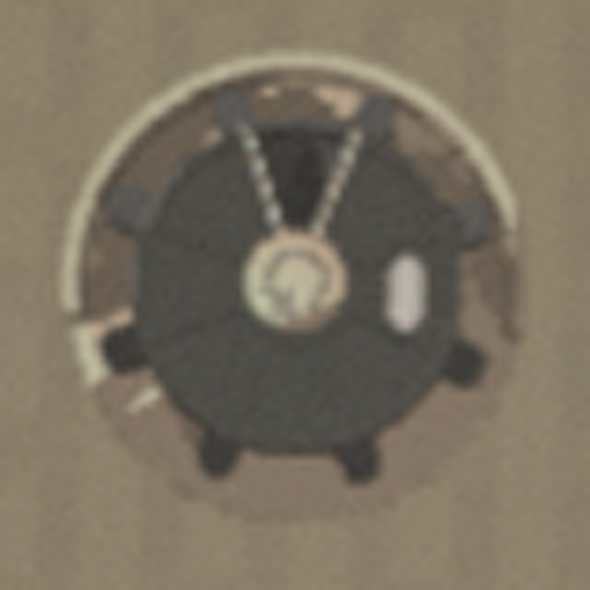

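The dispenser has shifted only about 2.8 mm. The lobe mean is (298,285), so the centre is about (0.5455, 0.0073), and the tablet is still 2 clicks away. The fingertip height is uncertain, so I'll touch the glass here to find it.

Request:
apply_moves:
  moves:
    - [0,[0,0,1],0]
    - [0,[0,0,2],0]
    - [0,[0,0,2.2],0]
    - [0,[0,0,2.4],0]
    - [0,[0,0,2.6],0]
    - [0,[0,0,2.7],0]
    - [0,[0,0,2.7],0]
    - [0,[0,0,2.7],0]

```text
time_s: 12.73
tool_pos: [0.4548, 0.1333, 0.0102]
tcp_rot: [2.261, 2.18, 0.0]
contact_force: [-0.3, -0.1, -1.0]
finger_gap: -0.0002
grasp_force: 0.0
```

Request:
apply_moves:
  moves:
    - [0,[0,0,0.1],0]
    - [0,[0,0,0.2],0]
    - [0,[0,0,0.2],0]
    - [0,[0,0,0.3],0]
    - [0,[0,0,0.3],0]

```text
time_s: 13.15
tool_pos: [0.4546, 0.1333, 0.0069]
tcp_rot: [-2.261, -2.181, 0.0]
contact_force: [-0.2, 0.3, 0.2]
finger_gap: -0.0001
grasp_force: 0.0
```

Request:
apply_moves:
  moves:
    - [0,[0,0,0.15],0]
    - [0,[0,0,0.3],0]
    - [0,[0,0,0.4],0]
    - [0,[0,0,0.5],0]
    - [0,[0,0,0.5],0]

```text
time_s: 13.57
tool_pos: [0.4545, 0.1333, 0.0018]
tcp_rot: [-2.261, -2.18, 0.0]
contact_force: [0.6, -0.2, 0.4]
finger_gap: -0.0001
grasp_force: 0.0
```

```bash
python3 - <<'E'
from h import *
S=eyes.capture("scene"); p=arm.sense()["tool_pos"]
u,v=map(int,proj(S,p)); print(p,proj(S,p),proj(S,p+[.0145,0,0]),proj(S,p*[1,1,0]))
cv2.imwrite("pics/g1.png",cv2.resize(S["pixels"][v-40:v+40,u-50:u+50],(600,480),interpolation=cv2.INTER_CUBIC)); print(u,v)
g=cv2.cvtColor(S["pixels"],cv2.COLOR_BGR2GRAY);print(g[v-16:v+16,u])
E
```

```text
[0.45455209 0.13332719 0.00187096] (np.float64(401.1199495488911), np.float64(238.8187760032581)) (np.float64(400.4481481833954), np.float64(243.27236086475773)) (np.float64(401.0630030993313), np.float64(239.56556893868526))
401 238
[ 40  39  39  40  40  40  40  40  39  40  40  38  41  61 100 133 144 144
 143 143 143 145 146 147 147 146 145 146 145 145 143 143]
```

View pics/g1.png

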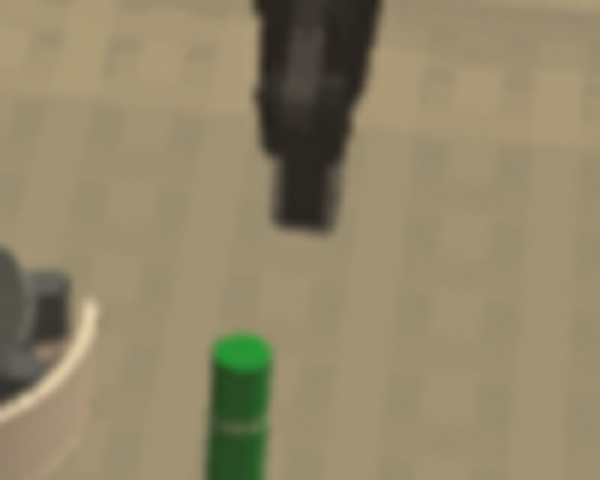

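The tip sits clearly higher than nominal: its bottom edge is at crop (305,232) and it still isn't touching the glass. I'll keep lowering until it makes contact.

Request:
apply_moves:
  moves:
    - [0,[0,0,0.15],0]
    - [0,[0,0,0.3],0]
    - [0,[0,0,0.4],0]
    - [0,[0,0,0.5],0]
    - [0,[0,0,0.5],0]

```text
time_s: 14.03
tool_pos: [0.4545, 0.1333, -0.0032]
tcp_rot: [-2.261, -2.18, 0.0]
contact_force: [0.2, -0.6, 0.4]
finger_gap: 0.0001
grasp_force: 0.0
```

Request:
apply_moves:
  moves:
    - [0,[0,0,0.15],0]
    - [0,[0,0,0.3],0]
    - [0,[0,0,0.4],0]
    - [0,[0,0,0.4],0]

```text
time_s: 14.37
tool_pos: [0.4545, 0.1333, -0.0072]
tcp_rot: [-2.261, -2.18, 0.0]
contact_force: [-0.2, -0.1, -0.0]
finger_gap: 0.0002
grasp_force: 0.0
```

Request:
apply_moves:
  moves:
    - [0,[0,0,0.15],0]
    - [0,[0,0,0.3],0]
    - [0,[0,0,0.4],0]
    - [0,[0,0,0.4],0]

```text
time_s: 14.7
tool_pos: [0.4545, 0.1333, -0.0112]
tcp_rot: [-2.261, -2.18, 0.0]
contact_force: [-0.3, -0.0, -0.5]
finger_gap: -0.0003
grasp_force: 0.0
```

Request:
apply_moves:
  moves:
    - [0,[0,0,0.1],0]
    - [0,[0,0,0.2],0]
    - [0,[0,0,0.3],0]
    - [0,[0,0,0.3],0]

```text
time_s: 15.03
tool_pos: [0.4548, 0.1333, -0.0124]
tcp_rot: [2.261, 2.18, 0.001]
contact_force: [-8.1, -1.2, 31.7]
finger_gap: 0.0001
grasp_force: 15.7
```

The tip touches the glass at TCP z = -12 mm, so the fingertip is about 12 mm behind the TCP, and earlier pushes only grazed the lobe tops. Next I'll raise to TCP z of about 4 mm (tip about 16 mm up) and stand radially outside the 135° gap.

Request:
apply_moves:
  moves:
    - [0,[0,0,-1.0],0]
    - [0,[0,0,-1.8],5]
    - [0,[-1,0.5,-1.8],12]
    - [0,[-2,1,-1.8],19]
    - [0,[-3,1.5,-1.8],26]
    - [0,[-4,2,-1.8],33]
    - [0,[-5,2.4,-1.8],40]
    - [0,[-5.6,2.7,-1.8],44.6]
    - [0,[-5.6,2.7,-1.8],44.6]
    - [0,[-5.6,2.7,-1.8],44.6]
    - [0,[-5.6,2.7,-1.8],44.6]

```text
time_s: 15.95
tool_pos: [0.4793, 0.0767, 0.0039]
tcp_rot: [-2.918, -1.164, 0.0]
contact_force: [-0.7, 0.3, -0.4]
finger_gap: 0.0001
grasp_force: 0.0
```

```bash
cat > arc.py <<'E'
import sys
from h import *
from scipy.spatial.transform import Rotation as R
s=arm.sense();M=R.from_rotvec(s["tcp_rot"]).as_matrix();p=s["tool_pos"];yaw=-1.6;C=np.array([.5455,.0073])
print(p.round(4),s["contact_force"].round(1),"tool y angle",np.degrees(np.arctan2(M[1,1],M[0,1])).round(1))
for a in sys.argv[1:]:
    r,phi=map(float,a.split(",")); w=np.radians(phi+yaw)
    t=np.array([*(C+r/1000*np.array([np.cos(w),np.sin(w)])),p[2]]); d=M.T@(t-p)*100
    ty=np.degrees(np.arctan2(M[1,1],M[0,1])); turn=(ty-(phi+yaw-180)+180)%360-180
    print(a,d.round(2),turn.round(1))
E
python3 arc.py 95,135 66,135 66,141 66,147 66,153 66,159 66,165 66,171 66,177 66,183 66,188 90,188
```

```text
[0.4793 0.0767 0.0039] [-0.7  0.3 -0.4] tool y angle -46.5
95,135 [ 0.04  0.09 -0.  ] 0.1
66,135 [ 0.04  2.99 -0.  ] 0.1
66,141 [-0.65  3.03 -0.  ] -5.9
66,147 [-1.34  3.13 -0.  ] -11.9
66,153 [-2.    3.31 -0.  ] -17.9
66,159 [-2.65  3.56 -0.  ] -23.9
66,165 [-3.26  3.87 -0.  ] -29.9
66,171 [-3.84  4.25 -0.  ] -35.9
66,177 [-4.38  4.68 -0.  ] -41.9
66,183 [-4.87  5.17 -0.  ] -47.9
66,188 [-5.24  5.61 -0.  ] -52.9
90,188 [-7.15  4.17 -0.  ] -52.9
```

Enter the gap and push partway, to φ = 165°.

Request:
apply_moves:
  moves:
    - [0,[0,0.8,0],0]
    - [0,[0,1.6,0],0]
    - [0,[0,2.4,0],0]
    - [0,[0,3.0,0],0]
    - [0,[0,3.0,0],0]
    - [0,[-0.3,3.0,0],-3]
    - [0,[-0.65,3.05,0],-6]
    - [0,[-1.0,3.1,0],-9]
    - [0,[-1.35,3.15,0],-12]
    - [0,[-1.7,3.2,0],-15]
    - [0,[-2.0,3.3,0],-18]
    - [0,[-2.35,3.4,0],-21]
    - [0,[-2.65,3.55,0],-24]
    - [0,[-3.0,3.7,0],-27]
    - [0,[-3.25,3.85,0],-30]
    - [0,[-3.25,3.85,0],-30]

```text
time_s: 17.28
tool_pos: [0.4822, 0.0258, 0.004]
tcp_rot: [-2.518, -1.878, 0.0]
contact_force: [0.1, -0.9, -0.0]
finger_gap: -0.0001
grasp_force: 0.0
```

```bash
python3 w.py; python3 arc.py 66,165 66,171 66,177 66,180 66,183 66,186 66,188 90,188
```

```text
top tablet disp angle 18.2 peak 42.0
scene tablet disp angle -60.0 peak 143.0
scene hub offset px [(np.float64(-5.53), np.float64(-11.24), 38), (np.float64(-0.6099999999999994), np.float64(3.8499999999999996), 174)]
top hub offset px []
17.2833 [0.4822 0.0258 0.004 ] [ 0.1 -0.9 -0. ]
s 19.1 t 1.2 s 18.5 t 0.0 t []
s [(array([ 0.5073, -0.0103]), 74), (array([0.5565, 0.0079]), 187)]
[0.4823 0.0262 0.004 ] [-0.5  0.1  0.5] tool y angle -16.8
66,165 [-0.01 -0.01  0.  ] -0.2
66,171 [-0.7   0.03 -0.  ] -6.2
66,177 [-1.38  0.14 -0.  ] -12.2
66,180 [-1.72  0.22 -0.  ] -15.2
66,183 [-2.05  0.32 -0.  ] -18.2
66,186 [-2.37  0.44 -0.  ] -21.2
66,188 [-2.59  0.52 -0.  ] -23.2
90,188 [-3.53 -1.68  0.  ] -23.2
```

It's working smoothly: the wheel has moved about 29° and the dispenser hasn't shifted. I'll finish the click at φ = 184°.

Request:
apply_moves:
  moves:
    - [0,[-0.35,0,0],-3]
    - [0,[-0.7,0.05,0],-6]
    - [0,[-1.05,0.1,0],-9]
    - [0,[-1.4,0.15,0],-12]
    - [0,[-1.7,0.2,0],-15]
    - [0,[-2.05,0.3,0],-18]
    - [0,[-2.15,0.35,0],-19]
    - [0,[-2.15,0.35,0],-19]
    - [0,[-2.15,0.35,0],-19]
    - [0,[-2.15,0.35,0],-19]

```text
time_s: 18.32
tool_pos: [0.4795, 0.0047, 0.004]
tcp_rot: [-2.178, -2.264, -0.0]
contact_force: [-0.0, -0.2, -0.0]
finger_gap: -0.0001
grasp_force: 0.0
```

```bash
python3 w.py; python3 arc.py 95,184 95,160 95,135
```

```text
top tablet disp angle -20.0 peak 43.0
scene tablet disp angle -42.6 peak 155.0
scene hub offset px [(np.float64(-0.8000000000000007), np.float64(3.880000000000001), 178)]
top hub offset px []
18.3167 [0.4795 0.0047 0.004 ] [-0.  -0.2 -0. ]
s -8.1 t 21.8 s -17.3 t 21.2 t []
s [(array([ 0.5108, -0.0204]), 29), (array([0.505 , 0.0238]), 27), (array([0.5565, 0.0076]), 190)]
[0.4795 0.0046 0.004 ] [ 0.6 -0.4  0.1] tool y angle 2.3
95,184 [-0.01 -2.9   0.  ] -0.1
95,160 [ 3.85 -2.08  0.  ] 23.9
95,135 [7.16 0.36 0.  ] 48.9
```

It clicked: the tablet has moved about 46°. I'll withdraw radially, return to the 135° standoff and check that it holds.

Request:
apply_moves:
  moves:
    - [0,[0,-0.8,0],0]
    - [0,[0,-1.6,0],0]
    - [0,[0,-2.4,0],0]
    - [0,[0,-2.9,0],0]
    - [0,[1.0,-2.9,0],6]
    - [0,[2.4,-2.7,0],13]
    - [0,[3.85,-2.1,0],20]
    - [0,[5.0,-1.4,0],27]
    - [0,[6.1,-0.6,0],34]
    - [0,[7.15,0.35,0],41]
    - [0,[7.15,0.35,0],48.9]
    - [0,[7.15,0.35,0],48.9]
    - [0,[7.15,0.35,0],48.9]

```text
time_s: 19.6
tool_pos: [0.4794, 0.076, 0.0039]
tcp_rot: [-2.917, -1.166, 0.001]
contact_force: [-0.6, -1.0, -0.1]
finger_gap: 0.0002
grasp_force: 0.0
```

```bash
python3 w.py; python3 arc.py 66,135 66,165
```

```text
top tablet disp angle -37.5 peak 136.0
scene tablet disp angle -42.6 peak 155.0
scene hub offset px [(np.float64(5.370000000000001), np.float64(-11.17), 35), (np.float64(-0.5700000000000003), np.float64(4.23), 166)]
top hub offset px [(np.float64(1.58), np.float64(-2.8100000000000005), 204)]
19.6 [0.4794 0.076  0.0039] [-0.6 -1.  -0.1]
s -12.1 t 21.3 s -19.6 t 20.8 t [(array([0.5528, 0.0041]), 230)]
s [(array([ 0.5108, -0.0204]), 29), (array([0.5037, 0.0111]), 78), (array([0.5577, 0.0081]), 178)]
[0.4798 0.0757 0.004 ] [-0.2  0.7 -0.4] tool y angle -46.5
66,135 [ 0.06  2.89 -0.  ] 0.1
66,165 [-3.24  3.76  0.  ] -29.9
```

The tablet holds at about -42° in both views, so exactly one click remains. I'll repeat the same stroke.

Request:
apply_moves:
  moves:
    - [0,[0,0.8,0],0]
    - [0,[0,1.6,0],0]
    - [0,[0,2.4,0],0]
    - [0,[0,2.9,0],0]
    - [0,[0,2.9,0],0]
    - [0,[-0.3,2.9,0],-3]
    - [0,[-0.65,2.95,0],-6]
    - [0,[-1.0,3.0,0],-9]
    - [0,[-1.35,3.05,0],-12]
    - [0,[-1.7,3.1,0],-15]
    - [0,[-2.0,3.2,0],-18]
    - [0,[-2.35,3.3,0],-21]
    - [0,[-2.65,3.45,0],-24]
    - [0,[-3.0,3.6,0],-27]
    - [0,[-3.25,3.75,0],-30]
    - [0,[-3.25,3.75,0],-30]

```text
time_s: 21.13
tool_pos: [0.482, 0.0262, 0.0039]
tcp_rot: [-2.517, -1.88, 0.0]
contact_force: [0.1, -0.2, -0.6]
finger_gap: 0.0
grasp_force: 0.0
```

```bash
python3 w.py; python3 arc.py 66,183 66,184
```

```text
top tablet disp angle -107.3 peak 42.0
scene tablet disp angle -25.3 peak 147.0
scene hub offset px [(np.float64(-5.3), np.float64(-11.2), 40), (np.float64(-0.6099999999999994), np.float64(3.8499999999999996), 174)]
top hub offset px []
21.1333 [0.482  0.0262 0.0039] [ 0.1 -0.2 -0.6]
s 16.5 t -1.1 s 16.4 t -2.4 t []
s [(array([ 0.5072, -0.0097]), 75), (array([0.5566, 0.0079]), 188)]
[0.4823 0.0266 0.004 ] [-0.5  0.6 -1.3] tool y angle -16.7
66,183 [-2.08  0.33 -0.  ] -18.1
66,184 [-2.19  0.37 -0.  ] -19.1
```

Request:
apply_moves:
  moves:
    - [0,[-0.35,0,0],-3]
    - [0,[-0.7,0.05,0],-6]
    - [0,[-1.05,0.1,0],-9]
    - [0,[-1.4,0.15,0],-12]
    - [0,[-1.7,0.2,0],-15]
    - [0,[-2.05,0.3,0],-18]
    - [0,[-2.2,0.35,0],-19]
    - [0,[-2.2,0.35,0],-19]
    - [0,[-2.2,0.35,0],-19]
    - [0,[-2.2,0.35,0],-19]

```text
time_s: 22.17
tool_pos: [0.4794, 0.0046, 0.004]
tcp_rot: [-2.176, -2.266, -0.0]
contact_force: [0.6, 0.4, -1.0]
finger_gap: -0.0001
grasp_force: 0.0
```

Request:
apply_moves:
  moves:
    - [0,[0,-0.8,0],0]
    - [0,[0,-1.6,0],0]
    - [0,[0,-2.4,0],0]
    - [0,[0,-3,-1],0]
    - [0,[3,-4,-4],0]
    - [0,[6,-4,-6],0]
    - [0,[9,-4,-8],0]
    - [0,[12,-4,-8],0]
    - [0,[15,-4,-8],0]
    - [0,[15,-4,-8],0]
    - [0,[15,-4,-8],0]
    - [0,[15,-4,-8],0]

```text
time_s: 23.17
tool_pos: [0.4322, 0.1522, 0.0838]
tcp_rot: [-2.174, -2.268, 0.001]
contact_force: [-0.1, -0.7, 0.2]
finger_gap: -0.0
grasp_force: 0.0
```

```bash
python3 w.py; python3 - <<'E'
from h import *
c=eyes.capture("top");s=eyes.capture("scene")
cv2.imwrite("pics/z1.png",np.hstack([cv2.resize(c["pixels"][193:273,278:358],(400,400),interpolation=cv2.INTER_CUBIC),cv2.resize(s["pixels"][215:295,285:365],(400,400),interpolation=cv2.INTER_CUBIC)]))
E
```

```text
top tablet disp angle 0.8 peak 147.0
scene tablet disp angle -3.1 peak 144.0
scene hub offset px [(np.float64(5.370000000000001), np.float64(-11.17), 35), (np.float64(-0.6400000000000006), np.float64(3.8200000000000003), 179)]
top hub offset px [(np.float64(0.4900000000000002), np.float64(-1.7899999999999991), 191)]
23.1667 [0.4322 0.1522 0.0838] [-0.1 -0.7  0.2]
s -14.6 t 21.1 s -19.4 t 20.9 t [(array([0.5502, 0.0083]), 204)]
s [(array([ 0.5108, -0.0204]), 29), (array([0.5037, 0.0111]), 78), (array([0.5564, 0.0079]), 192)]
```

View pics/z1.png

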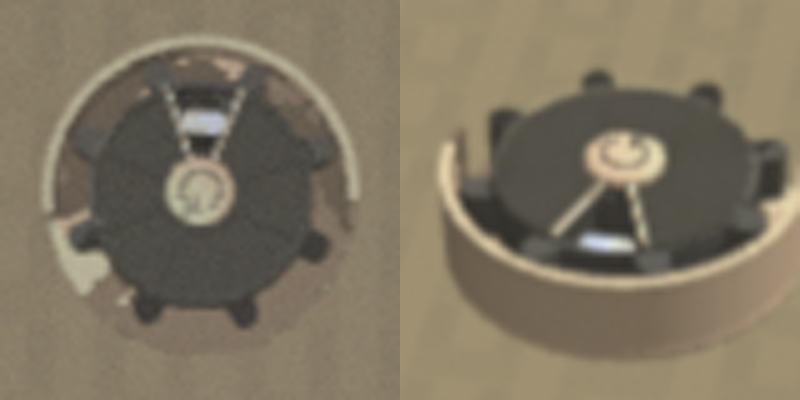

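The tablet sits under the open slot in both views, at (203,122) in the top and (608,243) in the scene. The lobes are back at their rest angles and the arm is clear, so I'm handing in.

```bash
python3 -c "
from plant import arm
print(arm.sign_off())"
```

```text
the job is handed in; nothing more can be done
None
```

The last tablet is clicked home under the open slot after exactly two clicks; the dispenser slid about 3 mm (allowed 30 mm), the arm never went near the other things, and I handed in with the arm clear at about 23 s.

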